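Sort the label rolls by width on the spindle rack

ROBOT

A 6-joint arm with a two-finger parallel gripper is mounted at the origin on a cart in front of the work surface, level with it; the furniture and walls round the work are solid. World frame = base frame: x ahead of the robot, y to its left, z up, the work surface at z = 0. Lengths are in mm, angles in rad, forces in N, time in s.
With the tool pointing down it reaches from about 350 to 975 mm from the base axis. Payload 7.1 kg.
Tool frame: the origin (TCP) lies midway between the tips of the shut fingers; the grasp point (between the pads) lies 19 mm behind it (ctrl.grip_depth is the distance from the TCP to the grasp point, in mm); z points along the fingers, y is the line along which they close (so a half turn about z gives the same grasp; the last joint's range is limited). The gripper opens to 88 mm and grips with 3 to 60 N. Pads are 20 mm wide; open, the fingers measure 115 mm over their backs; the gripper's body (75 mm by 178 mm) begins 61 mm behind the grasp point.
Start: joints at [1.267, 0.423, 1.63, -0, 1.089, -0.019], TCP at [175.572, 599.816, 222.675] pointing down, gripper open.
Joint ranges: [-3, 3], [-0.9, 2.11], [0.09, 2.58], [-1.31, 4.45], [0.11, 2.69], [-2.54, 2.54]. Speed limits (rad/s): [2.39, 2.39, 3.01, 3.14, 3.14, 3.14].

INTERFACE

Orientations are given as a rotation vector (axis times angle).
In Python, from workcell import ctrl, cams gives the robot as it stands.
- The arm moves only by the tool move_arm, never from a script. Its argument "steps" is a list of rows, each a list of 3 entries, a list of its own where there are three numbers: the shift along the tool's x, y, z in units of 25 mm (1.0 is 25 mm), then the turn about the tool's z in units of 5 degrees (1.0 is 5 degrees), then the closure, from 0 (fully open) to 1 (shut). A call has 1 to 20 rows; each row shifts and turns the commanded pose from where the row before left it, along the tool's axes as they then stand; what a row does not reach is not made up. A row lasts 1/12 s, in which the tool goes at most 41.7 mm and 7.16 degrees, less where a joint would pass 70% of its speed; a pose out of reach is approached as far as the arm can. A call is refused whole if a number of a shift passes 1 or a number of a turn 1, either way. A call with a gripper value outside its range is refused whole. The fingers move at their own pace and stop on an object; the grip force is fixed at half the most. Time passes only in rows, so rows that do not move let the fingers close. It gives the time, the measured TCP pose, the force, the opening and the grip force at its end, in the units of the state.
- ctrl.get_obs(): the state, without advancing time (a new reading comes with each control period).
- cams.get_image(name): name is "scene" or "top" or "wrist"; returns a dict with "image" (384x512x3 uint8, red, green, blue), "camera_matrix" (3x3 intrinsics, pixels), "k1" (the pictures are not rectified: a ray, as slopes to the right and down, at radius r is drawn at 1 + k1 r^2 times it, then the intrinsics apply), "xyz" and "rotation" of the camera in the world; the wrist camera has in their place "mount" (4x4, takes a point from camera to tool coordinates, whose origin is the TCP and whose axes are the flange's). Camera axes: x right, y down, z forward; pixel columns grow to the right and rows downward; lengths in mm; the calibration is good to about 2 mm. A picture is of the moment at which its call begins: read the wrist's pose just before it. There is no depth.
- ctrl.close_job(): hands the job in; it is judged then, once.
Trained networks look in the newest picture that a camera, given by its name, has taken for a name from the list of things; names that differ only in an ending like _2 or _b are one class to them, and where a whole thing is asked for, a point or a joint stands for the part that bears it (a point fixed in the world has none). Each returns a list of dicts, best first, with "p" (0 to 1); they miss things now and then, are a little off and sometimes report something else, mostly with a low value. They report only what shows in the picture. A call takes as long as a camera call.
- cams.boxes_of(camera, thing): "rect" ([centre column, centre row, width, height] in pixels, round what is visible of it).
- cams.cut_out(camera, thing): "pixels" (384x512 bool, what is visible of it) and "rect" ([centre column, centre row, width, height] in pixels, round what is visible of it).
The state is a dict: "t": time; "qpos": joint angles; "qvel": joint speeds; "joint_torque": joint torques, N m; "ee_pos": TCP position; "orientation": TCP orientation; "ft_force": force on the tool from outside, world axes, zero at the start; "moment": the same for the moment, N m; "width": finger opening in mm; "grasp_force": force on a finger pad.
Only numpy, scipy, OpenCV 4.12 (cv2) and the standard library are available. Lean on these libraries where they do the work, as an engineer would, in place of code of your own. Each camera call takes 0.05 s, during which the arm holds its last target. There are 200 camera calls.

TASK

Put the four loose label rolls (green, yellow, red, blue) back on the four empty spindles of the rack so that all six rolls stand in order of width, rising step by step from the narrow grey roll at one end to the wide white roll at the other, so that the packer finds each width at a glance. Seat each roll flat on the deck of the rack, with its core over the spindle, and leave the grey and the white roll on their end spindles.

Things in the scene. Friction and masses are not known exactly. Their poses are not given: they have to be found in the camera images.
- roll_green: loose roll of green blank labels, standing flat on the bench with its core upright; 27 mm wide (that is its height as it stands), 64 mm outer diameter, open cardboard core with a 30 mm hole right through. Origin: centre of its underside; z up along the core. Round, so any grasp yaw will do: grip it across the outside from above.
- roll_yellow: loose roll of yellow blank labels, standing flat on the bench with its core upright; 40 mm wide (that is its height as it stands), 64 mm outer diameter, open cardboard core with a 30 mm hole right through. Origin: centre of its underside; z up along the core. Round, so any grasp yaw will do: grip it across the outside from above.
- roll_red: loose roll of red blank labels, standing flat on the bench with its core upright; 52 mm wide (that is its height as it stands), 64 mm outer diameter, open cardboard core with a 30 mm hole right through. Origin: centre of its underside; z up along the core. Round, so any grasp yaw will do: grip it across the outside from above.
- roll_blue: loose roll of blue blank labels, standing flat on the bench with its core upright; 64 mm wide (that is its height as it stands), 64 mm outer diameter, open cardboard core with a 30 mm hole right through. Origin: centre of its underside; z up along the core. Round, so any grasp yaw will do: grip it across the outside from above.
- roll_grey: the narrowest roll, grey, 16 mm wide, 64 mm outer diameter: already on the spindle at one end of the rack (left or right end, differs from start to start). Loose; stays there. Origin: centre of its underside, z up.
- roll_white: the widest roll, white, 76 mm wide, 64 mm outer diameter: already on the spindle at the other end of the rack. Loose; stays there. Origin: centre of its underside, z up.
- spindle_1: the leftmost (largest y) of the four empty spindles between the end rolls: upright steel rod, 12 mm diameter, 55 mm tall, black tapered tip. Origin: centre of its foot on the rack's deck, where a seated roll's underside rests; z up, y along the row to the left. The six spindles stand 82 mm apart on one straight line, the end ones under roll_grey and roll_white.
- spindle_2: the second from the left of the four empty spindles between the end rolls: upright steel rod, 12 mm diameter, 55 mm tall, black tapered tip. Origin: centre of its foot on the rack's deck, where a seated roll's underside rests; z up, y along the row to the left. The rack is a dark grey steel deck fixed to the bench, 500 mm along the row, 74 mm across, top 14 mm above the bench.
- spindle_3: the third from the left of the four empty spindles between the end rolls: upright steel rod, 12 mm diameter, 55 mm tall, black tapered tip. Origin: centre of its foot on the rack's deck, where a seated roll's underside rests; z up, y along the row to the left. Rolls on neighbouring spindles stand 18 mm apart: keep the fingers in front of and behind the row.
- spindle_4: the rightmost (smallest y) of the four empty spindles between the end rolls: upright steel rod, 12 mm diameter, 55 mm tall, black tapered tip. Origin: centre of its foot on the rack's deck, where a seated roll's underside rests; z up, y along the row to the left. Low cheeks close the ends of the rack, 37 mm above the bench, 45 mm beyond the end spindles.

How it is judged (in metres and radians):
At the end, for the whole second after the job is handed in: From the grey roll's end the middle spindles carry green, yellow, red, blue: each centred within 12 mm of its spindle, underside within 4 mm of the deck, upright within 0.06 rad, at rest; the grey and white rolls upright and within 25 mm of their start (((horizontal distance between roll_grey and spindle_1 below 0.12 m and horizontal distance between roll_green and spindle_1 below 0.012 m and z of roll_green in the frame of spindle_1 between -0.004 and 0.004 m and angle between each of roll_green, roll_yellow, roll_red, roll_blue's own z axis and vertical below 0.06 rad and horizontal distance between roll_yellow and spindle_2 below 0.012 m and z of roll_yellow in the frame of spindle_2 between -0.004 and 0.004 m and horizontal distance between roll_red and spindle_3 below 0.012 m and z of roll_red in the frame of spindle_3 between -0.004 and 0.004 m and horizontal distance between roll_blue and spindle_4 below 0.012 m and z of roll_blue in the frame of spindle_4 between -0.004 and 0.004 m) or (horizontal distance between roll_grey and spindle_4 below 0.12 m and horizontal distance between roll_blue and spindle_1 below 0.012 m and z of roll_blue in the frame of spindle_1 between -0.004 and 0.004 m and angle between each of roll_blue, roll_red, roll_yellow, roll_green's own z axis and vertical below 0.06 rad and horizontal distance between roll_red and spindle_2 below 0.012 m and z of roll_red in the frame of spindle_2 between -0.004 and 0.004 m and horizontal distance between roll_yellow and spindle_3 below 0.012 m and z of roll_yellow in the frame of spindle_3 between -0.004 and 0.004 m and horizontal distance between roll_green and spindle_4 below 0.012 m and z of roll_green in the frame of spindle_4 between -0.004 and 0.004 m)) and linear speed of each of roll_green, roll_yellow, roll_red, roll_blue below 0.02 m/s and distance of each of roll_grey, roll_white from where it was at the start of the episode below 0.025 m and angle between each of roll_grey, roll_white's own z axis and vertical below 0.06 rad); the robot touches nothing.
It fails at once if the grey or the white end roll is lifted off or tipped (distance of any of roll_grey, roll_white from where it was at the start of the episode above 0.03 m or angle between any of roll_grey, roll_white's own z axis and vertical above 0.5 rad).
It also fails if it takes over 138 s, if anything falls off the work surface, if the arm or the gripper's body presses on something with over 40 N, if the wrist force passes 120 N, or if a joint passes its speed limit or range.

## Working session

There is one attempt and no reset: what is moved stays moved. The work goes in short steps, Python scripts to look and compute and a tool call to move; the robot and the scene stay as the last step left them, time stands still between calls to the robot, and variables do not carry over. Pictures are saved under pics/ and viewed, at most 14 in all, crops included, and the job is handed in when it is done.

Besides the shell and the picture viewer there is one more tool, called after "Request:" in YAML: its name, and indented under it one key for each argument. move_arm: Moves the arm, as the interface text tells. Its arguments: {"type":"object","properties":{"steps":{"type":"array"}},"required":["steps"]}

```bash
mkdir -p pics; cat > h.py <<'E'
import numpy as np, cv2
from scipy.spatial.transform import Rotation as R
from workcell import ctrl, cams
def cam(name):
    o=ctrl.get_obs(); d=cams.get_image(name)
    if 'mount' in d:
        T=np.eye(4);T[:3,:3]=R.from_rotvec(o['orientation']).as_matrix();T[:3,3]=o['ee_pos']
        M=T@np.array(d['mount']); d['xyz']=M[:3,3]; d['rotation']=M[:3,:3]
    d['xyz']=np.array(d['xyz']);d['rotation']=np.array(d['rotation']);return d
def ray(d,uv):
    K=np.array(d['camera_matrix']);p=(np.array(uv,float)-K[:2,2])/[K[0,0],K[1,1]]
    q=p.copy()
    for _ in range(30): q=p/(1+d['k1']*(q@q))
    v=d['rotation']@np.array([q[0],q[1],1]);return d['xyz'],v/np.linalg.norm(v)
def atz(d,uv,z):
    c,v=ray(d,uv);return c+v*(z-c[2])/v[2]
def proj(d,P):
    q=(np.array(P)-d['xyz'])@d['rotation'];q=q[:2]/q[2];q=q*(1+d['k1']*(q@q))
    K=np.array(d['camera_matrix']);return q*[K[0,0],K[1,1]]+K[:2,2]
def tri(obs):
    A=np.zeros((3,3));b=np.zeros(3)
    for c,v in obs:
        M=np.eye(3)-np.outer(v,v);A+=M;b+=M@c
    return np.linalg.solve(A,b)
def save(d,n): cv2.imwrite(f'pics/{n}.png',cv2.cvtColor(d['image'],cv2.COLOR_RGB2BGR))
E
cat > a.py <<'E'
from h import *
np.set_printoptions(precision=1,suppress=True)
print(ctrl.get_obs())
for n in('scene','top','wrist'):
    d=cam(n);save(d,n+'0');print(n,d['xyz'],d['rotation'].tolist(),d['camera_matrix'],d['k1'])
    for t in['roll_green','roll_yellow','roll_red','roll_blue','roll_grey','roll_white','spindle_1']:
        print(t,[(round(b['p'],2),np.array(b['rect']).round(1).tolist()) for b in cams.boxes_of(n,t) if b['p']>.2])
E
python3 a.py; python3 -c "
import cv2,numpy as np
cv2.imwrite('pics/st.png',np.vstack([cv2.imread('pics/scene0.png'),]))"
```

```text
{'t': 0.0, 'qpos': array([ 1.3,  0.4,  1.6, -0. ,  1.1, -0. ]), 'qvel': array([-0.,  0.,  0., -0.,  0.,  0.]), 'joint_torque': array([ -0. , -54.5, -27.4,   0.1,   0. ,  -0. ]), 'ee_pos': array([175.4, 599.3, 221.9]), 'orientation': array([-0.4, -3.1,  0. ]), 'ft_force': array([ 0.2, -0. ,  0.1]), 'moment': array([-0., -0., -0.]), 'grasp_force': 0.0, 'width': 87.58221348810667}
scene [-291.6 -719.6  890.7] [-2.074870495205026, 0.9286206892558786, -0.4557978058102478] [[458.    0.  253.8]
 [  0.  458.  186.7]
 [  0.    0.    1. ]] -0.15845004185312916
roll_green [(0.58, [174.9, 174.8, 23.1, 20.2])]
roll_yellow [(0.79, [214.0, 193.7, 18.0, 22.5])]
roll_red [(0.78, [328.5, 263.4, 23.3, 30.1])]
roll_blue [(0.6, [258.5, 217.2, 22.4, 36.3])]
roll_grey [(0.84, [305.9, 213.1, 19.1, 15.6])]
roll_white [(0.6, [221.1, 144.0, 18.1, 31.4])]
spindle_1 [(0.59, [252.6, 168.2, 9.5, 16.6]), (0.49, [237.1, 161.4, 5.7, 10.6]), (0.42, [269.5, 183.7, 7.3, 15.5])]
top [317.7  25.9 949.6] [-2.123099892681203, 2.06992787363304, -0.2516492126966489] [[377.3   0.  253.3]
 [  0.  377.3 192.3]
 [  0.    0.    1. ]] -0.10118841059159148
roll_green [(0.89, [162.4, 240.3, 26.0, 23.5])]
roll_yellow [(0.64, [225.9, 232.9, 25.0, 30.0])]
roll_red [(0.78, [395.4, 237.8, 32.8, 27.6])]
roll_blue [(0.94, [302.1, 234.3, 29.7, 28.8])]
roll_grey [(0.74, [333.8, 189.2, 27.0, 26.7])]
roll_white [(0.69, [174.8, 160.3, 30.5, 31.7])]
spindle_1 [(0.63, [271.0, 177.6, 12.0, 8.8])]
wrist [108.1 619.9 384.7] [[0.28054761714253396, 0.9261089229673692, 0.2522207313363928], [0.9598399883808645, -0.2705567945659617, -0.07420389221067235], [-0.00048085410175535063, 0.26290926897774214, -0.9648204418776174]] [[309.1   0.  254.5]
 [  0.  309.1 194. ]
 [  0.    0.    1. ]] -0.05584368167679397
roll_green []
roll_yellow []
roll_red []
roll_blue []
roll_grey []
roll_white []
spindle_1 []
```

View pics/scene0.png

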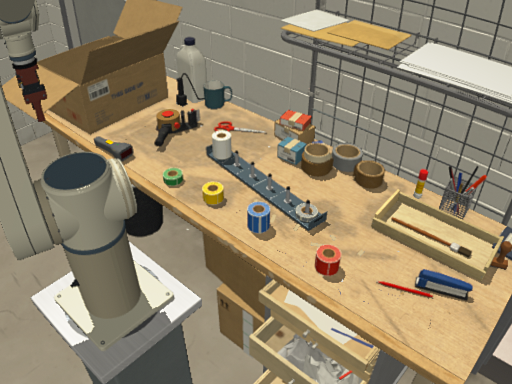

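View pics/top0.png

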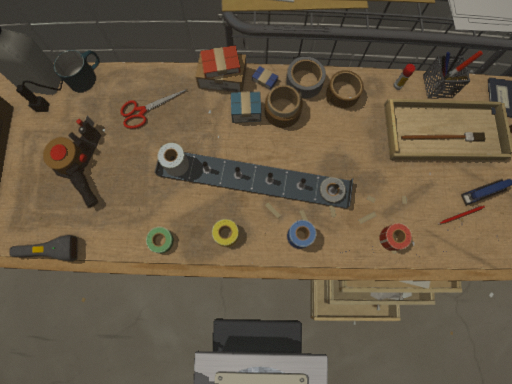

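```bash
cat >> h.py <<'E'
_cam=cam
def cam(name):
    d=_cam(name)
    if d['rotation'].ndim==1: d['rotation']=R.from_rotvec(d['rotation']).as_matrix()
    return d
def rect(m):
    ys,xs=np.where(m);return np.array([xs.min(),ys.min(),xs.max()+1,ys.max()+1])-.5
def cyl(x,y,z0,z1,r=32):
    a=np.linspace(0,2*np.pi,48);return np.vstack([np.c_[x+r*np.cos(a),y+r*np.sin(a),0*a+z] for z in(z0,z1)])
def pb(d,P):
    q=np.array([proj(d,p) for p in P]);return np.r_[q.min(0),q.max(0)]
from scipy.optimize import least_squares
def fitroll(views,z0,h=None,g=None):
    "views: list of (cam,bounds); returns x,y,ztop"
    if g is None:
        d,b=views[0];g=atz(d,[(b[0]+b[2])/2,(b[1]+b[3])/2],z0+25)
    f=lambda p:np.concatenate([pb(d,cyl(p[0],p[1],z0,p[2] if h is None else z0+h))-b for d,b in views])
    s=least_squares(f,[g[0],g[1],z0+30],loss='soft_l1');return s.x,np.abs(s.fun).round(1)
def mask(n,t):
    c=cams.cut_out(n,t);return rect(c[0]['pixels']) if c else None
E
cat > b.py <<'E'
from h import *
np.set_printoptions(precision=1,suppress=True)
o=ctrl.get_obs();print(R.from_rotvec(o['orientation']).as_matrix())
D={n:cam(n) for n in('top','scene')}
H=dict(green=27,yellow=40,red=52,blue=64,grey=16,white=76)
for t in H:
    v=[(D[n],m) for n in D if (m:=mask(n,'roll_'+t)) is not None]
    z0=14 if t in('grey','white') else 0
    print(t,len(v),*fitroll(v,z0),fitroll(v,z0,H[t])[0][:2])
for n in D:
    for c in cams.cut_out(n,'spindle_1'):
        print(n,round(c['p'],2),rect(c['pixels']))
E
python3 b.py
```

```text
[[-1.   0.3 -0. ]
 [ 0.3  1.  -0. ]
 [ 0.  -0.  -1. ]]
green 2 [415.8 258.   25.3] [0.1 0.2 0.4 0.5 0.1 0.1 0.7 0.2] [415.6 257.6]
yellow 2 [436.9  94.1  39.8] [0.2 0.3 0.3 0.1 0.5 0.1 0.2 0.3] [436.9  94.1]
red 2 [ 435.1 -329.    50.5] [0.5 0.8 0.2 0.2 0.8 0.2 1.2 1. ] [ 434.8 -328.9]
blue 2 [434.9 -90.2  69.8] [1.6 1.1 0.2 0.7 0.1 0.2 0.3 1. ] [435.5 -90.3]
grey 2 [ 552.9 -172.6   30.9] [0.8 0.6 0.4 0.3 0.8 0.3 0.6 0.3] [ 553.1 -172.6]
white 2 [611.9 229.5  91.9] [0.6 0.  0.1 0.1 0.1 0.2 0.9 0.9] [612.3 229.9]
top 0.39 [234.5 167.5 241.5 178.5]
top 0.39 [265.5 172.5 273.5 183.5]
top 0.38 [296.5 179.5 305.5 188.5]
scene 0.42 [233.5 149.5 238.5 165.5]
```

Request:
move_arm:
  steps:
    - [[0,0,0],1,0]
    - [[0,0,0],1,0]
    - [[0,0,0],1,0]
    - [[0,0,0],1,0]
    - [[0,0,0],1,0]
    - [[0,0,0],1,0]
    - [[0,0,0],1,0]
    - [[0,0,0],1,0]
    - [[0,0,0],1,0]
    - [[0,0,0],1,0]
    - [[0,0,0],1,0]
    - [[0,0,0],1,0]
    - [[0,0,0],1,0]
    - [[0,0,0],1,0]
    - [[0,0,0],1,0]
    - [[0,0,0],1,0]
    - [[0,0,0],0.4,0]

```text
t: 3.42
ee_pos: [175.5, 599.8, 222.7]
orientation: [2.381, 2.049, -0.0]
ft_force: [-0.4, 0.9, 0.1]
width: 88.0
grasp_force: 0.0
```

Request:
move_arm:
  steps:
    - [[-1,0.7,0],0,0]
    - [[-1,0.7,0],0,0]
    - [[-1,0.7,0],0,0]
    - [[-1,0.7,0],0,0]
    - [[-1,0.7,0],0,0]
    - [[-1,0.7,0],0,0]
    - [[-1,0.7,0],0,0]
    - [[-1,0.7,0],0,0]
    - [[-1,0.7,0],0,0]
    - [[-1,0.7,0],0,0]
    - [[-1,0.7,0],0,0]
    - [[-1,0.7,0],0,0]
    - [[-1,0.7,0],0,0]
    - [[-1,0.7,0],0,0]
    - [[-1,0.7,0],0,0]
    - [[-1,0.7,0],0,0]
    - [[-1,0.7,0],0,0]
    - [[-1,0.7,0],0,0]
    - [[-1,0.7,0],0,0]
    - [[0,0,0],0,0]

```text
t: 5.08
ee_pos: [438.1, 78.4, 223.1]
orientation: [2.379, 2.049, 0.002]
ft_force: [0.6, -0.0, -1.5]
width: 88.1
grasp_force: 0.0
```

```bash
cat > c.py <<'E'
from h import *
import sys
np.set_printoptions(precision=1,suppress=True)
o=ctrl.get_obs();print(o['t'],o['ee_pos'],o['qpos'],R.from_rotvec(o['orientation']).as_matrix().tolist())
d=cam('wrist');save(d,sys.argv[1])
H=dict(green=27,yellow=40,red=52,blue=64,grey=16,white=76)
for t in H:
    m=mask('wrist','roll_'+t)
    if m is None: continue
    z0=14 if t in('grey','white') else 0
    print(t,m,*fitroll([(d,m)],z0,H[t]))
for c in cams.cut_out('wrist','spindle_1'):
    b=rect(c['pixels']);print(round(c['p'],2),b)
E
python3 c.py w1
```

```text
5.0833 [438.1  78.4 223.1] [ 0.2  0.2  2.  -0.   1.   0.3] [[0.14794907530668228, 0.9889928412140337, 0.002056974304763102], [0.988994857768133, -0.1479477015218103, -0.0008055573247466121], [-0.0004923658068828033, 0.0021535184712746748, -0.9999975599640761]]
green [178.5  -0.5 239.5  47.5] [414.1 238.4  30. ] [ 0.1  1.7  0.  17.9]
yellow [223.5 129.5 280.5 188.5] [439.4  94.7  30. ] [0.1 0.2 0.1 0.2]
blue [248.5 264.5 297.5 334.5] [437.6 -89.5  30. ] [1.8 0.2 1.8 0.3]
grey [338.5 318.5 376.5 353.5] [ 548.2 -183.4   44. ] [5.7 1.7 4.2 7.7]
white [363.5  -0.5 460.5  44.5] [612.6 190.9  44. ] [ 0.4  1.   0.4 36.7]
0.9 [370.5 150.5 401.5 172.5]
0.8 [363.5 214.5 392.5 243.5]
0.6 [376.5  79.5 411.5  98.5]
```

View pics/w1.png

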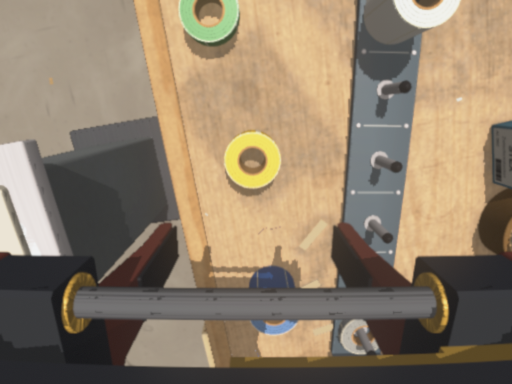

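```bash
python3 - <<'E'
from h import *
np.set_printoptions(precision=1,suppress=True)
d=cam('wrist')
for b,t in(((386,89),(405,87)),((380,161),(397,166)),((373,225),(387,236))): print(atz(d,b,14),atz(d,t,66))
im=d['image'][60:260,330:430];cv2.imwrite('pics/z1.png',cv2.resize(im[:,:,::-1],None,fx=3,fy=3,interpolation=cv2.INTER_CUBIC))
t=cam('top');im=t['image'][130:220,150:360];cv2.imwrite('pics/z2.png',cv2.resize(im[:,:,::-1],None,fx=3.8,fy=3.8,interpolation=cv2.INTER_CUBIC))
E
```

```text
[600.8 156.2  14. ] [598.6 155.3  66. ]
[590.   72.8  14. ] [587.9  76.3  66. ]
[577.9  -9.5  14. ] [575.   -2.2  66. ]
```

View pics/z1.png

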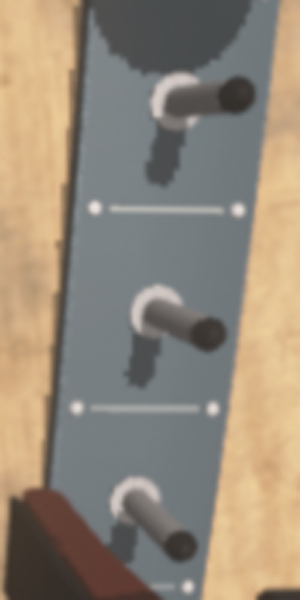

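View pics/z2.png

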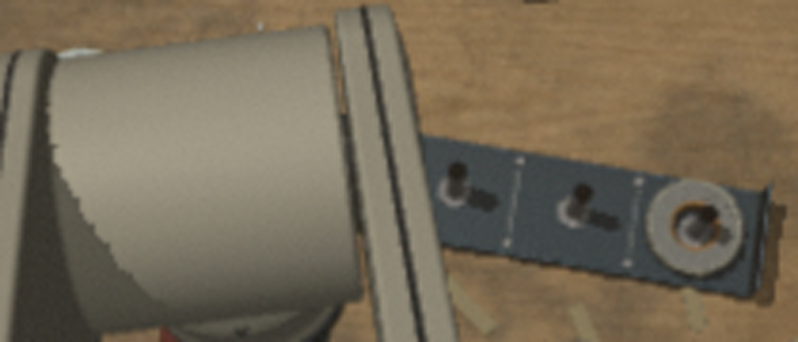

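```bash
cat > f.py <<'E'
from h import *
np.set_printoptions(precision=1,suppress=True)
d=cam('wrist');t=cam('top')
Ob=[(d,0,0,389.3,93.3),(d,1,0,382,164),(d,2,0,375,226.7),(d,0,1,409,91.7),(d,1,1,399.3,171.3),(d,2,1,390,242),
(t,2,0,269.7,180),(t,2,1,270.3,175.3),(t,3,0,300.8,186),(t,3,1,302.6,180.8)]
def sp(p,i): return p[:2]+82*(1.5-i)*np.array([np.sin(p[2]),np.cos(p[2])])
def f(p,o): return np.concatenate([proj(c,[*sp(p,i),[15,66][k]])-[u,v] for c,i,k,u,v in o])
for n,o in(('w',Ob[:6]),('t',Ob[6:]),('all',Ob)):
    s=least_squares(f,[580,30,.145],args=(o,));print(n,s.x[:2],s.x[2].round(4),[sp(s.x,i).round(1).tolist() for i in range(-1,5)],s.fun)
E
python3 f.py
```

```text
w [585.2  28.9] 0.1481 [[615.4, 231.7], [603.3, 150.6], [591.2, 69.5], [579.1, -11.6], [567.0, -92.7], [554.9, -173.8]] [-0.8  0.1 -0.7 -0.5 -0.9 -0.2  0.6 -0.7  0.8  0.4  0.7  0.9]
t [582.2  27.2] 0.1591 [[614.7, 229.6], [601.7, 148.6], [588.7, 67.7], [575.7, -13.3], [562.7, -94.3], [549.7, -175.2]] [-0.5  0.4 -0.1 -0.5 -0.1  0.1  0.7  0. ]
all [584.5  28.8] 0.1568 [[616.5, 231.3], [603.7, 150.3], [590.9, 69.3], [578.1, -11.7], [565.3, -92.7], [552.5, -173.7]] [-0.5  0.4 -1.  -0.3 -1.7  0.   1.  -0.4  0.5  0.6 -0.2  1.1 -1.1 -0.5
 -0.8 -1.4 -0.8 -0.9  0.1 -1. ]
```

Request:
move_arm:
  steps:
    - [[0.64,-0.1,0.5],0,0]
    - [[0,0,1],0,0]
    - [[0,0,1],0,0]
    - [[0,0,1],0,0]
    - [[0,0,1],0,0]
    - [[0,0,1],0,0]
    - [[0,0,1],0,0]
    - [[0,0,0.5],0,0]
    - [[0,0,0],0,0]
    - [[0,0,0],0,0]

```text
t: 6.52
ee_pos: [435.3, 98.0, 47.3]
orientation: [-2.376, -2.054, 0.002]
ft_force: [-0.2, 0.5, 0.9]
width: 87.6
grasp_force: 0.0
```

Request:
move_arm:
  steps:
    - [[-0.1,0.1,0.5],0,0]
    - [[0,0,0.5],0,0]
    - [[0,0,0.5],0,0]
    - [[0,0,0],0,0]
    - [[0,0,0],0,1]
    - [[0,0,0],0,1]
    - [[0,0,0],0,1]
    - [[0,0,0],0,1]
    - [[0,0,0],0,1]
    - [[0,0,0],0,1]
    - [[0,0,0],0,1]
    - [[0,0,0],0,1]
    - [[0,0,0],0,1]
    - [[0,0,0],0,1]

```text
t: 7.68
ee_pos: [438.4, 95.2, 11.0]
orientation: [2.376, 2.054, 0.002]
ft_force: [0.0, 0.2, 7.2]
width: 63.3
grasp_force: 30.0
```

Request:
move_arm:
  steps:
    - [[0,0,-0.5],0,1]
    - [[0,0,-1],0,1]
    - [[0,0,-1],0,1]
    - [[0,0,-1],0,1]
    - [[0,0,-0.6],0,1]
    - [[-0.4,0.7,0],0,1]
    - [[-0.4,0.7,0],0,1]
    - [[-0.4,0.7,0],0,1]
    - [[-0.4,0.7,0],0,1]
    - [[-0.4,0.7,0],0,1]
    - [[-0.4,0.7,0],0,1]
    - [[-0.4,0.7,0],0,1]
    - [[-0.4,0.7,0],0,1]
    - [[-0.2,0.57,0],0,1]
    - [[0,0,0],0,1]
    - [[0,0,0],0,1]
    - [[0,0,0],0,1]

```text
t: 9.1
ee_pos: [576.9, -11.1, 112.4]
orientation: [-2.376, -2.054, 0.002]
ft_force: [0.0, 0.6, -2.2]
width: 63.8
grasp_force: 30.0
```

```bash
python3 - <<'E'
from h import *
np.set_printoptions(precision=1,suppress=True)
o=ctrl.get_obs();print(o['ee_pos'],o['width'])
d=cam('wrist');save(d,'w2');m=mask('wrist','roll_yellow');print(m,mask('wrist','roll_blue'))
if m is not None: print(fitroll([(d,m)],o['ee_pos'][2]-11,40))
for c in cams.cut_out('wrist','spindle_1'): print(round(c['p'],2),rect(c['pixels']))
s=cam('scene');im=s['image'][110:260,190:340];cv2.imwrite('pics/w2.png',np.hstack([cv2.resize(d['image'],(400,300)),cv2.resize(im,(300,300))])[:,:,::-1])
E
```

```text
[576.9 -11.1 112.4] 63.775045986755835
[187.5 181.5 321.5 320.5] None
(array([578.6, -10.7, 131.4]), array([0.1, 0.7, 0.1, 0.7]))
0.63 [244.5  82.5 270.5 110.5]
```

View pics/w2.png

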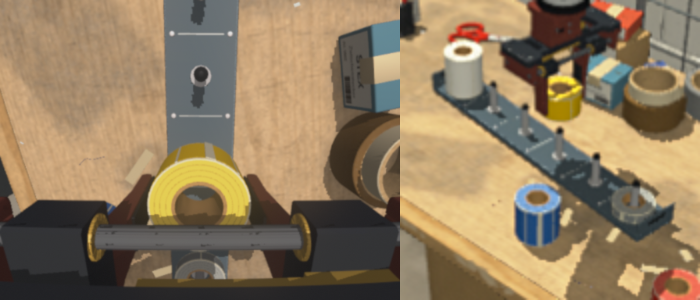

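```bash
python3 - <<'E'
from h import *
np.set_printoptions(precision=1,suppress=True)
d=cam('wrist')
print(atz(d,(258,95),67),atz(d,(257,96),14))
E
```

```text
[592.9  69.   67. ] [592.9  70.6  14. ]
```

Request:
move_arm:
  steps:
    - [[0,0.07,0.5],0,1]
    - [[0,0,0.6],0,1]
    - [[0,0,0.6],0,1]
    - [[0,0,0.6],0,1]
    - [[0,0,0.6],0,1]
    - [[0,0,0.3],0,1]
    - [[0,0,0.2],0,1]
    - [[0,0,0],0,1]
    - [[0,0,0],0,1]

```text
t: 10.15
ee_pos: [580.0, -11.6, 27.7]
orientation: [2.377, 2.055, 0.0]
ft_force: [-0.6, 0.1, -0.7]
width: 63.6
grasp_force: 30.0
```

Request:
move_arm:
  steps:
    - [[0,0,0.08],0,1]
    - [[0,0,0],0,1]
    - [[0,0,0],0,0]
    - [[0,0,0],0,0]
    - [[0,0,0],0,0]
    - [[0,0,0],0,0]
    - [[0,0,0],0,0]
    - [[0,0,0],0,0]
    - [[0,0,-0.3],0,0]
    - [[0,0,-0.7],0,0]
    - [[0,0,-1],0,0]
    - [[0,0,-1],0,0]
    - [[0,0,-1],0,0]
    - [[0,0,-1],0,0]
    - [[0,0,0],0,0]

```text
t: 11.4
ee_pos: [582.9, -11.7, 156.1]
orientation: [2.372, 2.051, 0.009]
ft_force: [0.8, -0.6, 0.3]
width: 87.9
grasp_force: 0.0
```

```bash
cat > g.py <<'E'
from h import *
import sys
np.set_printoptions(precision=1,suppress=True)
o=ctrl.get_obs();print(o['t'],o['ee_pos'],o['width'])
z0=float(sys.argv[2]);H=dict(green=27,yellow=40,red=52,blue=64)
for t in sys.argv[3:]:
  for cs in(('wrist',),('top',),('scene',),('top','scene')):
    v=[]
    for n in cs:
        d=cam(n);m=mask(n,'roll_'+t)
        if m is not None: v.append((d,m))
    if v: print(t,cs,*fitroll(v,z0,H[t]),fitroll(v,z0)[0])
if sys.argv[1]!='-': save(cam('wrist'),sys.argv[1])
E
python3 g.py - 14 yellow; python3 g.py - 0 blue
```

```text
11.4 [582.9 -11.7 156.1] 87.90804431756051
yellow ('wrist',) [581.1 -12.1  44. ] [0.4 0.1 0.4 0.1] [581.2 -11.9  55.2]
yellow ('top', 'scene') [580.7 -10.6  44. ] [0.  0.1 0.  0.1] [580.5 -10.8  54.4]
11.9 [579.5 -11.6 149.9] 87.93714334045984
blue ('wrist',) [450.8 -89.2  30. ] [ 1.7  2.6 36.1 43.1] [411.6 -84.6  -0. ]
blue ('scene',) [437.5 -87.3  30. ] [0. 0. 0. 0.] [437.6 -87.2  63.7]
blue ('top', 'scene') [437.8 -87.   30. ] [0.  1.1 0.  0.9] [440.7 -84.5  56.7]
```

Request:
move_arm:
  steps:
    - [[-0.49,-0.65,0],0,0]
    - [[-0.49,-0.65,0],0,0]
    - [[-0.49,-0.65,0],0,0]
    - [[-0.49,-0.65,0],0,0]
    - [[-0.49,-0.65,0],0,0]
    - [[-0.49,-0.65,0],0,0]
    - [[-0.49,-0.65,0],0,0]
    - [[-0.49,-0.65,0],0,0]
    - [[0,0,0.6],0,0]
    - [[0,0,0.6],0,0]
    - [[0,0,0.3],0,0]
    - [[0,0,0],0,0]
    - [[0,0,0],0,0]

```text
t: 13.48
ee_pos: [437.1, -89.7, 113.1]
orientation: [-2.376, -2.054, 0.001]
ft_force: [0.0, 0.2, -0.6]
width: 87.6
grasp_force: 0.0
```

```bash
python3 g.py - 0 blue
```

```text
13.4833 [437.1 -89.7 113.1] 87.59700809818438
blue ('wrist',) [438.5 -90.   30. ] [0.4 1.4 0.4 1.2] [438.3 -90.9  60.3]
blue ('scene',) [437.5 -87.3  30. ] [0. 0. 0. 0.] [437.6 -87.2  63.7]
blue ('top', 'scene') [437.5 -87.3  30. ] [0. 0. 0. 0.] [437.6 -87.2  63.7]
```

Aligned. Go down 84 mm (3.35 units) to about z = 29 and grip.

Request:
move_arm:
  steps:
    - [[0,0.03,0.6],0,0]
    - [[0,0,0.7],0,0]
    - [[0,0,0.7],0,0]
    - [[0,0,0.7],0,0]
    - [[0,0,0.65],0,0]
    - [[0,0,0],0,0]
    - [[0,0,0],0,1]
    - [[0,0,0],0,1]
    - [[0,0,0],0,1]
    - [[0,0,0],0,1]
    - [[0,0,0],0,1]
    - [[0,0,0],0,1]
    - [[0,0,0],0,1]
    - [[0,0,0],0,1]
    - [[0,0,0],0,1]

```text
t: 15.23
ee_pos: [438.4, -90.0, 30.3]
orientation: [2.376, 2.054, 0.001]
ft_force: [-0.8, 0.7, 7.4]
width: 64.4
grasp_force: 30.0
```

Request:
move_arm:
  steps:
    - [[0,0,-0.4],0,1]
    - [[0,0,-0.9],0,1]
    - [[0,0,-0.9],0,1]
    - [[0,0,-0.9],0,1]
    - [[0,0,-0.9],0,1]
    - [[0.87,0.43,0],0,1]
    - [[0.87,0.43,0],0,1]
    - [[0.87,0.43,0],0,1]
    - [[0.87,0.43,0],0,1]
    - [[0.87,0.43,0],0,1]
    - [[0.87,0.43,0],0,1]
    - [[0.87,0.43,0],0,1]
    - [[0.87,0.43,0],0,1]
    - [[0.87,0.43,0],0,1]
    - [[0.87,0.43,0],0,1]
    - [[0.87,0.43,0],0,1]
    - [[0.87,0.43,0],0,1]
    - [[0,0,0],0,1]
    - [[0,0,0],0,1]
    - [[0,0,0],0,1]

```text
t: 16.9
ee_pos: [602.2, 149.3, 129.4]
orientation: [-2.376, -2.055, 0.002]
ft_force: [-0.4, 0.3, -3.6]
width: 64.9
grasp_force: 30.0
```

```bash
python3 - <<'E'
from h import *
np.set_printoptions(precision=1,suppress=True)
o=ctrl.get_obs();print(o['ee_pos'],o['width'])
d=cam('wrist');m=mask('wrist','roll_blue')
if m is not None: print(m,fitroll([(d,m)],o['ee_pos'][2]-30,64))
save(d,'w3')
E
```

```text
[602.2 149.3 129.4] 64.85351895270378
[186.5 175.5 322.5 326.5] (array([603.8, 149.5, 129.4]), array([1.1, 1.2, 1.1, 1.6]))
```

View pics/w3.png

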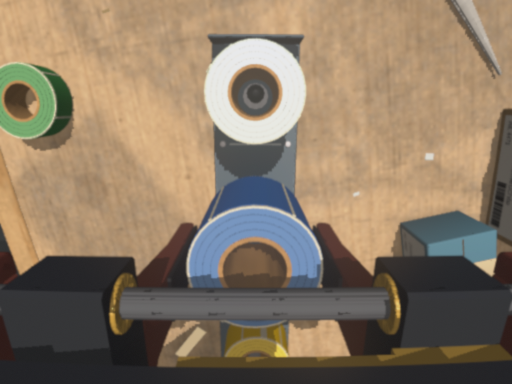

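Request:
move_arm:
  steps:
    - [[0.05,0.05,0.5],0,1]
    - [[0,0,0.6],0,1]
    - [[0,0,0.6],0,1]
    - [[0,0,0.6],0,1]
    - [[0,0,0.6],0,1]
    - [[0,0,0.3],0,1]
    - [[0,0,0.1],0,1]
    - [[0,0,0],0,1]
    - [[0,0,0],0,1]

```text
t: 17.75
ee_pos: [604.9, 150.6, 47.2]
orientation: [2.377, 2.054, 0.001]
ft_force: [0.1, 0.3, -2.0]
width: 64.3
grasp_force: 30.0
```

Request:
move_arm:
  steps:
    - [[0,0,0.08],0,1]
    - [[0,0,0],0,1]
    - [[0,0,0],0,0]
    - [[0,0,0],0,0]
    - [[0,0,0],0,0]
    - [[0,0,0],0,0]
    - [[0,0,0],0,0]
    - [[0,0,0],0,0]
    - [[0,0,-0.3],0,0]
    - [[0,0,-0.7],0,0]
    - [[0,0,-1],0,0]
    - [[0,0,-1],0,0]
    - [[0,0,-1],0,0]
    - [[0,0,-0.5],0,0]
    - [[0,0,0],0,0]
    - [[0,0,0],0,0]

```text
t: 19.08
ee_pos: [604.8, 150.8, 157.8]
orientation: [2.376, 2.054, 0.002]
ft_force: [-0.7, 0.2, -0.7]
width: 87.9
grasp_force: 0.0
```

```bash
python3 g.py - 14 blue
```

```text
19.0833 [604.8 150.8 157.8] 87.86817161825303
blue ('wrist',) [606.3 150.6  44. ] [0.2 0.9 0.2 0.8] [606.2 149.9  74.9]
blue ('scene',) [605.3 153.6  44. ] [0.1 0.5 0.1 0.5] [607.1 155.5  74.3]
blue ('top', 'scene') [534.4 -54.3  44. ] [25.   0.9  4.8 20.3 33.8 34.1 35.9 38.5] [494.5 -44.9 212.6]
```

Request:
move_arm:
  steps:
    - [[-1,-0.19,0],0,0]
    - [[-1,-0.19,0],0,0]
    - [[-1,-0.19,0],0,0]
    - [[-1,-0.19,0],0,0]
    - [[-1,-0.19,0],0,0]
    - [[-1,-0.19,0],0,0]
    - [[-1,-0.19,0],0,0]
    - [[-1,-0.19,0],0,0]
    - [[-1,-0.19,0],0,0]
    - [[-1,-0.19,0],0,0]
    - [[-1,-0.19,0],0,0]
    - [[-1,-0.19,0],0,0]
    - [[-1,-0.19,0],0,0]
    - [[-1,-0.19,0],0,0]
    - [[-1,-0.19,0],0,0]
    - [[-1,-0.19,0],0,0]
    - [[-1,-0.19,0],0,0]
    - [[-1,-0.19,0],0,0]
    - [[-1,-0.19,0],0,0]
    - [[-0.9,-0.19,0],0,0]

```text
t: 21.25
ee_pos: [438.2, -329.2, 157.5]
orientation: [2.377, 2.054, 0.0]
ft_force: [0.6, 0.4, 0.3]
width: 87.3
grasp_force: 0.0
```

Request:
move_arm:
  steps:
    - [[0,0,0],0,0]
    - [[0,0,0],0,0]

```text
t: 21.42
ee_pos: [438.3, -328.4, 157.4]
orientation: [-2.379, -2.052, -0.0]
ft_force: [-0.2, -0.1, -0.1]
width: 88.1
grasp_force: 0.0
```

```bash
python3 g.py - 0 red
```

```text
21.4167 [ 438.3 -328.4  157.4] 88.0860995540216
red ('wrist',) [ 437.6 -327.8   30. ] [0.2 0.2 0.2 0.2] [ 437.5 -328.    50.7]
red ('top',) [ 435.6 -326.9   30. ] [0.3 0.1 0.3 0.1] [ 435.8 -327.6   49. ]
red ('scene',) [ 433.4 -324.7   30. ] [0.5 0.6 0.5 0.5] [ 435.3 -323.7   47.4]
red ('top', 'scene') [ 435.3 -327.5   30. ] [0.  0.1 0.5 0.1 0.2 0.5 0.8 0.7] [ 435.5 -327.6   50.9]
```

Request:
move_arm:
  steps:
    - [[0,-0.05,0.7],0,0]
    - [[0,0,0.9],0,0]
    - [[0,0,0.9],0,0]
    - [[0,0,0.9],0,0]
    - [[0,0,0.8],0,0]
    - [[0,0,0.7],0,0]
    - [[0,0,0.55],0,0]
    - [[0,0,0],0,0]
    - [[0,0,0],0,1]
    - [[0,0,0],0,1]
    - [[0,0,0],0,1]
    - [[0,0,0],0,1]
    - [[0,0,0],0,1]
    - [[0,0,0],0,1]
    - [[0,0,0],0,1]
    - [[0,0,0],0,1]
    - [[0,0,0],0,1]

```text
t: 23.33
ee_pos: [437.9, -327.9, 22.2]
orientation: [2.376, 2.054, 0.0]
ft_force: [-1.4, -0.0, 6.2]
width: 64.0
grasp_force: 30.0
```

Request:
move_arm:
  steps:
    - [[0,0,-0.4],0,1]
    - [[0,0,-0.9],0,1]
    - [[0,0,-0.9],0,1]
    - [[0,0,-0.9],0,1]
    - [[0,0,-0.9],0,1]

```text
t: 23.75
ee_pos: [437.2, -327.3, 122.7]
orientation: [-2.377, -2.054, -0.0]
ft_force: [0.5, -0.1, -2.2]
width: 64.0
grasp_force: 30.0
```

Request:
move_arm:
  steps:
    - [[0.5,0.12,0],0,1]
    - [[0.95,0.22,0],0,1]
    - [[0.95,0.22,0],0,1]
    - [[0.95,0.22,0],0,1]
    - [[0.95,0.22,0],0,1]
    - [[0.95,0.22,0],0,1]
    - [[0.95,0.22,0],0,1]
    - [[0.95,0.22,0],0,1]
    - [[0.95,0.22,0],0,1]
    - [[0.95,0.22,0],0,1]
    - [[0.95,0.22,0],0,1]
    - [[0.95,0.22,0],0,1]
    - [[0.95,0.22,0],0,1]
    - [[0.95,0.22,0],0,1]
    - [[0.95,0.22,0],0,1]
    - [[0.95,0.22,0],0,1]
    - [[0.95,0.22,0],0,1]
    - [[0.95,0.22,0],0,1]
    - [[0,0,0],0,1]
    - [[0,0,0],0,1]

```text
t: 25.42
ee_pos: [592.5, 71.9, 120.4]
orientation: [-2.374, -2.057, 0.001]
ft_force: [0.1, -0.2, -1.9]
width: 64.0
grasp_force: 30.0
```

```bash
python3 - <<'E'
from h import *
np.set_printoptions(precision=1,suppress=True)
o=ctrl.get_obs();print(o['ee_pos'],o['width'])
d=cam('wrist');m=mask('wrist','roll_red')
if m is not None: print(m,fitroll([(d,m)],o['ee_pos'][2]-22,52))
for t,H in(('blue',64),('yellow',40)):
  m=mask('wrist','roll_'+t)
  if m is not None: print(t,m,fitroll([(d,m)],14,H))
E
```

```text
[592.5  71.9 120.4] 63.950278639089724
[187.5 178.5 321.5 321.5] (array([594.1,  72. , 128.4]), array([0.3, 1.3, 0.3, 1.5]))
blue [206.5  44.5 306.5 147.5] (array([606.4, 150.1,  44. ]), array([0.4, 0.6, 0.4, 0.7]))
yellow [227.5 319.5 280.5 331.5] (array([570. , -91.3,  44. ]), array([ 7.8,  1.5,  7.8, 68.1]))
```

Request:
move_arm:
  steps:
    - [[-0.07,0,0.5],0,1]
    - [[0,0,0.6],0,1]
    - [[0,0,0.6],0,1]
    - [[0,0,0.6],0,1]
    - [[0,0,0.6],0,1]
    - [[0,0,0.3],0,1]
    - [[0,0,0.1],0,1]
    - [[0,0,0],0,1]
    - [[0,0,0],0,1]

```text
t: 26.37
ee_pos: [593.2, 68.4, 39.0]
orientation: [2.377, 2.054, 0.001]
ft_force: [0.5, -0.6, -1.7]
width: 64.1
grasp_force: 30.0
```

Request:
move_arm:
  steps:
    - [[0,0,0.08],0,1]
    - [[0,0,0],0,1]
    - [[0,0,0],0,0]
    - [[0,0,0],0,0]
    - [[0,0,0],0,0]
    - [[0,0,0],0,0]
    - [[0,0,0],0,0]
    - [[0,0,0],0,0]
    - [[0,0,-0.3],0,0]
    - [[0,0,-0.7],0,0]
    - [[0,0,-1],0,0]
    - [[0,0,-1],0,0]
    - [[0,0,-1],0,0]
    - [[0,0,-0.5],0,0]
    - [[0,0,0],0,0]
    - [[0,0,0],0,0]

```text
t: 27.7
ee_pos: [593.0, 68.6, 149.5]
orientation: [2.376, 2.054, 0.001]
ft_force: [-0.2, 0.7, -1.5]
width: 87.6
grasp_force: 0.0
```

```bash
python3 g.py - 14 red
```

```text
27.7 [593.   68.6 149.5] 87.56198075727862
red ('wrist',) [594.3  69.5  44. ] [1.2 0.9 1.2 1. ] [594.1  68.4  60.6]
red ('scene',) [594.1  73.5  44. ] [0.1 1.1 0.1 0.9] [597.5  76.6  58.8]
red ('top', 'scene') [591.8  71.4  44. ] [0.1 0.5 0.1 0.5] [593.6  73.1  62.3]
```

Request:
move_arm:
  steps:
    - [[0.64,-0.81,0],0,0]
    - [[0.64,-0.81,0],0,0]
    - [[0.64,-0.81,0],0,0]
    - [[0.64,-0.81,0],0,0]
    - [[0.64,-0.81,0],0,0]
    - [[0.64,-0.81,0],0,0]
    - [[0.64,-0.81,0],0,0]
    - [[0.64,-0.81,0],0,0]
    - [[0.64,-0.81,0],0,0]
    - [[0.64,-0.81,0],0,0]
    - [[0,0,0.7],0,0]
    - [[0,0,0.7],0,0]
    - [[0,0,0],0,0]
    - [[0,0,0],0,0]

```text
t: 29.37
ee_pos: [415.1, 256.0, 113.8]
orientation: [-2.376, -2.054, 0.003]
ft_force: [-0.4, -0.2, 0.1]
width: 87.8
grasp_force: 0.0
```

```bash
python3 g.py - 0 green
```

```text
29.3667 [415.1 256.  113.8] 87.76991370479838
green ('wrist',) [417.2 258.3  30. ] [0.8 0.6 0.8 0.7] [417.1 257.6  23.4]
green ('top',) [416.3 251.5  30. ] [2.7 0.4 3.2 0.4] [418.2 255.7  -0. ]
green ('scene',) [417.6 259.5  30. ] [0.2 0.2 0.2 0.2] [416.8 258.5  28.9]
green ('top', 'scene') [421.4 246.7  30. ] [ 0.6  2.4  5.2  2.6 61.4 25.3 60.7 17.9] [417.9 217.  135.9]
```

Request:
move_arm:
  steps:
    - [[0.08,0.05,0.6],0,0]
    - [[0,0,0.9],0,0]
    - [[0,0,0.9],0,0]
    - [[0,0,0.8],0,0]
    - [[0,0,0.6],0,0]
    - [[0,0,0.4],0,0]
    - [[0,0,0.1],0,0]
    - [[0,0,0],0,0]
    - [[0,0,0],0,1]
    - [[0,0,0],0,1]
    - [[0,0,0],0,1]
    - [[0,0,0],0,1]
    - [[0,0,0],0,1]
    - [[0,0,0],0,1]
    - [[0,0,0],0,1]
    - [[0,0,0],0,1]
    - [[0,0,0],0,1]

```text
t: 31.28
ee_pos: [417.5, 258.3, 7.4]
orientation: [2.377, 2.054, 0.002]
ft_force: [-0.2, -0.6, 6.3]
width: 64.3
grasp_force: 30.0
```

Request:
move_arm:
  steps:
    - [[0,0,-0.4],0,1]
    - [[0,0,-0.9],0,1]
    - [[0,0,-0.9],0,1]
    - [[0,0,-0.9],0,1]
    - [[0,0,-0.9],0,1]
    - [[0,0,-0.4],0,1]

```text
t: 31.78
ee_pos: [418.2, 258.6, 119.6]
orientation: [2.376, 2.054, 0.006]
ft_force: [0.9, 0.6, -0.7]
width: 64.0
grasp_force: 30.0
```

Request:
move_arm:
  steps:
    - [[-0.4,0.25,0],0,1]
    - [[-0.84,0.52,0],0,1]
    - [[-0.84,0.52,0],0,1]
    - [[-0.84,0.52,0],0,1]
    - [[-0.84,0.52,0],0,1]
    - [[-0.84,0.52,0],0,1]
    - [[-0.84,0.52,0],0,1]
    - [[-0.84,0.52,0],0,1]
    - [[-0.84,0.52,0],0,1]
    - [[-0.84,0.52,0],0,1]
    - [[-0.84,0.52,0],0,1]
    - [[-0.84,0.52,0],0,1]
    - [[-0.84,0.52,0],0,1]
    - [[-0.84,0.52,0],0,1]
    - [[-0.84,0.52,0],0,1]
    - [[-0.84,0.52,0],0,1]
    - [[0,0,0],0,1]
    - [[0,0,0],0,1]
    - [[0,0,0],0,1]

```text
t: 33.37
ee_pos: [567.9, -92.8, 115.4]
orientation: [-2.376, -2.052, 0.002]
ft_force: [-0.7, 1.0, -0.8]
width: 63.9
grasp_force: 30.0
```

```bash
python3 - <<'E'
from h import *
np.set_printoptions(precision=1,suppress=True)
o=ctrl.get_obs();print(o['ee_pos'],o['width'])
d=cam('wrist');save(d,'w5');m=mask('wrist','roll_green')
if m is not None: print(m,fitroll([(d,m)],o['ee_pos'][2]-7,27))
for t,H in(('red',52),('yellow',40)):
  m=mask('wrist','roll_'+t)
  if m is not None: print(t,m,fitroll([(d,m)],14,H))
E
```

```text
[567.9 -92.8 115.4] 63.89525465257165
[191.5 183.5 316.5 287.5] (array([569.3, -92.1, 138.4]), array([ 0.8,  1.5,  0.8, 22.4]))
red [239.5  82.5 265.5 111.5] (array([557.1, -32.3,  44. ]), array([63.2,  1.3,  5.7, 65.9]))
yellow [209.5  45.5 301.5 141.5] (array([581.8, -11.9,  44. ]), array([0.2, 0.1, 0.2, 0.1]))
```

View pics/w5.png

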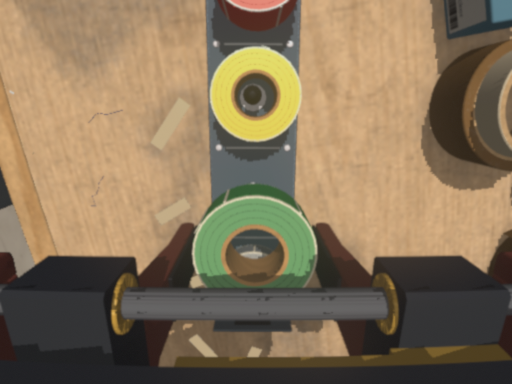

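Request:
move_arm:
  steps:
    - [[0,0,0.5],0,1]
    - [[0,0,0.6],0,1]
    - [[0,0,0.6],0,1]
    - [[0,0,0.6],0,1]
    - [[0,0,0.6],0,1]
    - [[0,0,0.4],0,1]
    - [[0,0,0.3],0,1]
    - [[0,0,0.1],0,1]
    - [[0,0,0],0,1]
    - [[0,0,0],0,1]

```text
t: 34.4
ee_pos: [569.6, -92.7, 24.5]
orientation: [2.376, 2.054, 0.001]
ft_force: [-0.4, 0.8, -0.8]
width: 63.7
grasp_force: 30.0
```

Release, rise, and back off toward the robot for a clear view.

Request:
move_arm:
  steps:
    - [[0,0,0.08],0,1]
    - [[0,0,0],0,1]
    - [[0,0,0],0,0]
    - [[0,0,0],0,0]
    - [[0,0,0],0,0]
    - [[0,0,0],0,0]
    - [[0,0,0],0,0]
    - [[0,0,0],0,0]
    - [[0,0,-0.3],0,0]
    - [[0,0,-0.7],0,0]
    - [[0,0,-1],0,0]
    - [[0,0,-1],0,0]
    - [[0,0,-1],0,0]
    - [[0,0,-1],0,0]
    - [[0,0,-1],0,0]
    - [[0,0,-1],0,0]
    - [[0,0,0],0,0]

```text
t: 35.82
ee_pos: [572.1, -93.2, 202.8]
orientation: [2.372, 2.05, 0.008]
ft_force: [0.6, 0.0, 0.7]
width: 87.9
grasp_force: 0.0
```

Request:
move_arm:
  steps:
    - [[-1,-0.7,0],0,0]
    - [[-1,-0.7,0],0,0]
    - [[-1,-0.7,0],0,0]
    - [[-1,-0.7,0],0,0]
    - [[-1,-0.7,0],0,0]
    - [[-1,-0.7,0],0,0]
    - [[-1,-0.7,0],0,0]
    - [[-1,-0.7,0],0,0]
    - [[-1,-0.7,0],0,0]
    - [[-1,-0.7,0],0,0]
    - [[0,0,0],0,0]
    - [[0,0,0],0,0]

```text
t: 36.82
ee_pos: [358.9, -315.4, 197.1]
orientation: [-2.38, -2.051, -0.0]
ft_force: [0.0, -0.0, 0.8]
width: 87.8
grasp_force: 0.0
```

```bash
python3 - <<'E'
from h import *
np.set_printoptions(precision=1,suppress=True)
H=dict(green=27,yellow=40,red=52,blue=64,grey=16,white=76)
D={n:cam(n) for n in('top','scene')}
for t in H:
    for ns in(('top',),('top','scene')):
        v=[(D[n],m) for n in ns if (m:=mask(n,'roll_'+t)) is not None]
        if v: print(t,ns,*fitroll(v,14,H[t]),fitroll(v,14)[0])
c=lambda n,a,b,e,f:cv2.resize(D[n]['image'][a:b,e:f],(600,290),interpolation=cv2.INTER_CUBIC)
cv2.imwrite('pics/end.png',np.vstack([c('top',120,220,150,360),c('scene',110,240,190,340)])[:,:,::-1])
E
```

```text
green ('top',) [568.7 -95.7  44. ] [0.2 0.6 0.2 0.6] [569.5 -96.2  35.3]
green ('top', 'scene') [568.7 -95.7  44. ] [0.2 0.6 0.2 0.6] [569.5 -96.2  35.3]
yellow ('top',) [578.9 -13.7  44. ] [0.6 0.1 0.5 0.1] [578.9 -13.7  54. ]
yellow ('top', 'scene') [579.1 -12.7  44. ] [0.9 0.  0.1 0.2 0.1 0.6 0.2 0.5] [578.6 -12.9  56.2]
red ('top',) [590.5  65.6  44. ] [0.5 0.7 0.6 0.7] [592.5  66.1  54.5]
red ('top', 'scene') [590.1  67.4  44. ] [1.3 0.5 0.1 0.8 0.4 0.2 0.8 1.2] [590.3  67.5  65.2]
blue ('top',) [603.3 148.6  44. ] [0.3 0.  0.3 0. ] [603.1 148.5  79.1]
blue ('top', 'scene') [603.  149.9  44. ] [0.3 0.1 0.8 0.2 1.4 1.1 0.3 0.2] [601.9 149.2  82.8]
grey ('top',) [ 552.7 -174.5   44. ] [1.1 0.5 1.1 0.4] [ 555.2 -176.7   11.9]
grey ('top', 'scene') [ 552.7 -174.5   44. ] [1.1 0.5 1.1 0.4] [ 555.2 -176.7   11.9]
white ('top',) [612.3 228.8  44. ] [0.2 0.1 0.2 0.1] [612.4 228.9  89.6]
white ('top', 'scene') [612.3 229.9  44. ] [0.6 0.1 0.2 0.1 0.1 0.6 0.9 0.8] [611.9 229.5  91.9]
```

View pics/end.png

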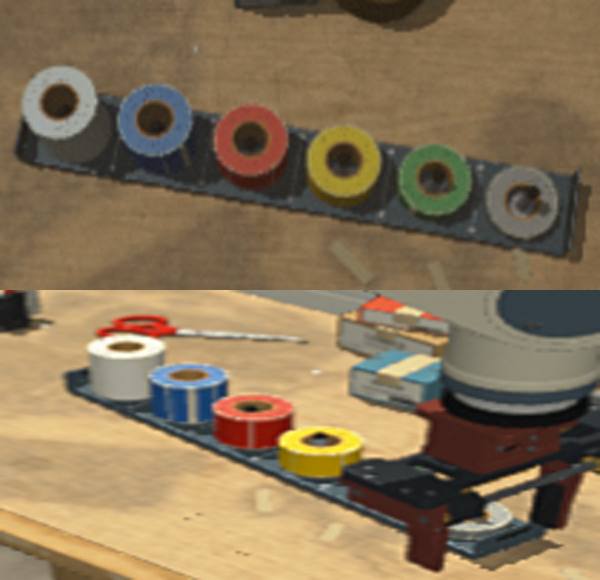

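All six rolls sit flat on their spindles in order of width: white, blue, red, yellow, green, grey from left to right. Their positions match the spindles to within about 3 mm, and the end rolls are where they started.

```bash
python3 -c "
from workcell import ctrl
print(ctrl.close_job())"
```

```text
the job is handed in; nothing more can be done
None
```

The four loose rolls are on the rack in order of width (left to right: white, blue, red, yellow, green, grey), each measured within about 4 mm of its spindle with its top at seated height, and I handed the job in at about 37 s of the 138 s; no verdict came back.

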